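Clamp the short shoe last in the lasting jig

TASK

Open the lasting jig by holding its thumb release down and sliding the toe slider back, then stand the shorter of the two wooden shoe lasts on the bed between the rails, heel against the fixed heel stop and toe towards the slider. Hold the release down again and slide the toe slider up snug against the toe, let the release spring up so that it locks, and last of all tip the keeper bar over so that it lies flat across the last. Never force the slider along while its release is up, and leave the other things on the bench where they are.

Things in the scene. Friction and masses are not known exactly. Their poses are not given: they have to be found in the camera images.
- jig: Grey jig fixed to the bench; origin on the bench under the bed. y axis along the rails from heel stop to slider, x across, z up. Flat bed 130 mm wide, y = -160 to 170 mm, top at z = 20 mm. Rails 8 mm high at x = +-47. Heel stop block 90 mm wide at the -y end, face at y = -125, top at z = 75. At y = -10: keeper ears 82 mm high at x = -85, rest post 64 mm high at x = 63
- slider (a joint): Toe slider, steel block 110 mm wide (jig x), 65 mm long (y), top 54 mm above the bench. Slides along the jig's +y (opening), 0 to 0.14 m. Heel stop face to the slider's flat toe face = 75 mm + value. About 2 N of friction with the release down; with it up, a brake holds it against about 30 N wherever it stands, both ways
- slider_face (a point): Middle of the slider's toe face, 40 mm above the bench; moves with the slider
- release (a joint): Thumb release, pushed down into the slider, in m: 0 is up (locked), 0.011 fully down. The brake is off beyond 0.002; hold it at 0.005 or more while sliding. Spring: 8 N to start, 12.4 N fully down
- release_top (a point): Centre of the flat top of the thumb release: a black block 28 mm across (jig x), 36 mm along (jig y), standing 32 mm out of the slider's top when up, top then 86 mm above the bench. It rides on the slider, 37 mm behind the toe face; it can be pinched across the jig's x or pressed from above
- keeper (a joint): Keeper bar, hinge along the jig's y axis: 0 = standing up and leaning 0.35 rad back (to the jig's -x), as at the start; 1.57+0.35 = 1.92 = lying level across the bed, 67 mm above the bench. Once pushed past upright (0.35) it falls slowly over by its own weight within about 2 s
- keeper_knob (a point): Middle of the black round knob (30 mm diameter) at the end of the keeper bar, 150 mm from the hinge. The hinge lies at x = -85, y = -10, z = 72 mm of the jig; the bar is 16 mm wide (jig y) and 10 mm thick
- last: The shorter wooden shoe last, loose, 0.25 to 0.5 kg: foot-shaped, 155 mm long, flat sole, origin in the middle of the sole's underside, x axis from heel to toe, z up. Rear part is a tall block with upright parallel sides 43 mm apart, 78 mm high, from x = -66 to -10 mm (grip it there across y, between 40 and 75 mm up); forefoot 58 mm wide, about 40 mm high, falling to the toe
- last_heel (a point): Rearmost point of the short last, on the sole, x = -77.5 mm
- last_toe (a point): Foremost point of the short last, on the sole, x = +77.5 mm
- long_last: The longer wooden last, same shape, 200 mm long and 101 mm high; loose, not to be used
- rasp: Flat steel rasp with wooden handle, 200 mm long, 20 mm high; loose bystander
- hammer: Hammer, 260 mm long; loose bystander
- cork_sole: Flat cork sole, 200 mm long, 80 mm wide, 8 mm thick; loose bystander
- glue_pot: White plastic glue pot with red bulb, 165 mm high; loose bystander
- tin: Metal can, 80 mm diameter, 100 mm high; loose bystander
- brush: Glue brush, 200 mm long; loose bystander
Mind the look-alikes: they are no part of the job. What is shaped like the last but green or yellow is not meant.

How it is judged:
On the way, in this order (a step that is already met when the one before it is completed fails the run):
1. the slider is opened wider than the last with its release held down (value of joint slider above 0.086 m and value of joint release above 0.002 m), for 0.05 s.
2. the short last stands on the bed, toe to the slider, let go (z of last in the frame of jig between 0.015 and 0.025 m and x of last in the frame of jig between -0.015 and 0.015 m and angle between last's own z axis and vertical below 0.06 rad and angle between the x axis of last and the y axis of jig, either way round below 0.2 rad and y of last_toe in the frame of jig above 0 m and y of last_heel in the frame of jig below -0.09 m and contact force between the fingers and last below 0.2 N and value of joint slider above 0.08 m), for 0.1 s.
3. the slider is brought up to the last with its release held down (z of last in the frame of jig between 0.015 and 0.025 m and x of last in the frame of jig between -0.015 and 0.015 m and angle between last's own z axis and vertical below 0.06 rad and angle between the x axis of last and the y axis of jig, either way round below 0.2 rad and y of last_heel in the frame of jig below -0.118 m and y of last_toe in the frame of jig above 0.022 m and value of joint slider below 0.087 m and value of joint release above 0.002 m), for 0.05 s.
4. the release is let up and the slider is locked (z of last in the frame of jig between 0.015 and 0.025 m and x of last in the frame of jig between -0.015 and 0.015 m and angle between last's own z axis and vertical below 0.06 rad and angle between the x axis of last and the y axis of jig, either way round below 0.2 rad and y of last_heel in the frame of jig below -0.118 m and y of last_toe in the frame of jig above 0.022 m and value of joint slider below 0.087 m and value of joint release below 0.0015 m and contact force between the fingers and slider below 0.2 N), for 0.2 s.
5. the keeper bar lies across the last (value of joint keeper above 1.8 rad), for 0.2 s.
At the end, for the whole second after the job is handed in: The short last stands on the bed (within 15 mm of the middle, 0.2 rad of the rails' direction), toe to the slider, heel within 7 mm of the heel stop, and the toe slider within 7 mm of snug (slider joint under 0.087); release up (under 1.5 mm), keeper bar down (over 1.8 rad), the last at rest (z of last in the frame of jig between 0.015 and 0.025 m and x of last in the frame of jig between -0.015 and 0.015 m and angle between last's own z axis and vertical below 0.06 rad and angle between the x axis of last and the y axis of jig, either way round below 0.2 rad and y of last_heel in the frame of jig below -0.118 m and y of last_toe in the frame of jig above 0.022 m and value of joint slider below 0.087 m and value of joint release below 0.0015 m and value of joint keeper above 1.8 rad and linear speed of last below 0.02 m/s); the robot touches nothing.
It fails at once if the slider is forced along while its release is up (value of joint release below 0.0015 m and (velocity of joint slider above 0.03 m/s or velocity of joint slider below -0.03 m/s)).
It fails at once if another thing on the bench is moved more than 4 cm (distance of any of long_last, rasp, hammer, cork_sole, glue_pot, tin, brush from where it was at the start of the episode above 0.04 m).
It also fails if it takes over 72 s, if anything falls off the work surface, if the arm or the gripper's body presses on something with over 40 N, if the wrist force passes 120 N, or if a joint passes its speed limit or range.

ROBOT

A 6-joint arm with a two-finger parallel gripper is mounted at the origin on the work surface. World frame = base frame: x ahead of the robot, y to its left, z up, the work surface at z = 0. Lengths are in m, angles in rad, forces in N, time in s.
With the tool pointing down it reaches from about 0.225 to 0.875 m from the base axis. Payload 3.4 kg.
Tool frame: the origin (TCP) lies between the finger pads; the fingertips stand 8 mm ahead of it and the grasp point (between the pads) lies 11 mm behind it; z points along the fingers, y is the line along which they close (so a half turn about z gives the same grasp; the last joint's range is limited). The gripper opens to 85 mm and grips with 20 to 120 N. Pads are 22 mm wide; open, the fingers measure 114 mm over their backs; the gripper's body (76 mm by 85 mm) begins 54 mm behind the grasp point. The pads swing forward as they close: fully open they stand 13 mm farther back than shut.
Start: joints at [-0.121, 0.276, 1.505, -0, 1.361, -0.121], TCP at [0.575, -0, 0.239] pointing down, gripper open.
Joint ranges: [-2.89, 2.89], [-0.75, 2.08], [0.22, 2.7], [-1.18, 4.32], [0.11, 2.71], [-2.7, 2.7]. Speed limits (rad/s): [2.57, 2.57, 3.14, 3.14, 3.14, 3.14].

INTERFACE

Orientations are given as a unit quaternion [w, x, y, z].
In Python, from rig import manip gives the robot as it stands.
- The arm moves only by the tool move_arm, never from a script. Its argument "deltas" is a list that holds one entry, the list of rows, each a list of 5 numbers: the shift along the tool's x, y, z normalised to -1 to 1, where 1 is 80 cm, then the turn about the tool's z normalised to -1 to 1, where 1 is 120 degrees, then the closure, from -1 (fully open) to 1 (shut). In form: [[[tx, ty, tz, twist, grip], ...]]. A call has 1 to 12 rows; each row is the pose to reach, as a shift and turn from the pose commanded when the call began, along the tool's axes at that moment; what a row does not reach only later rows make up. A row lasts 1/10 s, in which the tool goes at most 50 mm and 8.59 degrees, less where a joint would pass 70% of its speed; a pose out of reach is approached as far as the arm can. A call with a number of a shift or a turn outside -1 to 1 is refused whole. A call with a gripper value outside its range is refused whole. The fingers move at their own pace and stop on an object; "squeeze" is the grip in N (left out, the last holds). Time passes only in rows, so rows that repeat a pose let the fingers close. It gives the time, the measured TCP pose, the force, the opening and the grip force at its end, in the units of the state.
- manip.get_state(): the state, without advancing time (a new reading comes with each control period).
- manip.get_image(name): name is "scene" or "side" or "wrist"; returns the picture (420x560x3 uint8, red, green, blue); there is no depth.
- manip.camera_params(name): a dict with "fx", "fy", "cx", "cy" (pixels), "dist" ([k1, k2, p1, p2, k3] as OpenCV has them; the pictures are not rectified), "R" (3x3) and "t" (3): a world point X has camera coordinates R X + t; the wrist camera has in their place "tool_from_camera" (4x4, takes a point from camera to tool coordinates, whose origin is the TCP and whose axes are the flange's). Camera axes: x right, y down, z forward; pixel columns grow to the right and rows downward; lengths in m; the calibration is good to about 2 mm. A picture is of the moment at which its call begins: read the wrist's pose just before it. camera_params takes no time and is no camera call.
- manip.sign_off(): hands the job in; it is judged then, once.
The state is a dict: "clock": time; "qpos": joint angles; "qd": joint speeds; "effort": joint torques, N m; "position": TCP position; "ee_rot": TCP orientation; "contact_force": force on the tool from outside, world axes, zero at the start; "moment": the same for the moment, N m; "width": finger opening in m; "gripper_force": force on a finger pad.
Only numpy, scipy, OpenCV 4.12 (cv2) and the standard library are available. Lean on these libraries where they do the work, as an engineer would, in place of code of your own. Each camera call takes 0.05 s, during which the arm holds its last target. There are 200 camera calls.

## Working session

There is one attempt and no reset: what is moved stays moved. The work goes in short steps, Python scripts to look and compute and a tool call to move; the robot and the scene stay as the last step left them, time stands still between calls to the robot, and variables do not carry over. Pictures are saved under pics/ and viewed, at most 10 in all, crops included, and the job is handed in when it is done.

Besides the shell and the picture viewer there is one more tool, called by a JSON object that holds its "fn" and its "kwargs". move_arm: Moves the arm, as the interface text tells. Scaled input: -1 to 1 covers 80 cm each way for a shift and 120 degrees each way for a turn. Its arguments: {"type":"object","properties":{"deltas":{"type":"array","items":{"type":"array","items":{"type":"array","items":{"type":"number","minimum":-1,"maximum":1}}}},"squeeze":{"type":"number"}},"required":["deltas"]}

```bash
ls; mkdir -p pics; python3 - <<'E'
from rig import manip
import cv2,numpy as np
for n in("scene","side"):
    cv2.imwrite(f"pics/{n}0.png",cv2.cvtColor(manip.get_image(n),cv2.COLOR_RGB2BGR))
    p=manip.camera_params(n);print(n,{k:np.round(v,3).tolist() for k,v in p.items()})
s=manip.get_state();print(s)
print(manip.camera_params("wrist"))
E
```

```text
pics
scene {'fx': 544.836, 'fy': 544.836, 'cx': 276.929, 'cy': 203.406, 'dist': [-0.179, 0.0, 0.0, 0.0, 0.0], 'R': [[-0.17, 0.985, 0.01], [0.813, 0.146, -0.564], [-0.557, -0.088, -0.826]], 't': [0.111, -0.372, 2.262]}
side {'fx': 488.621, 'fy': 488.621, 'cx': 278.316, 'cy': 208.749, 'dist': [-0.123, 0.0, 0.0, 0.0, 0.0], 'R': [[-0.834, -0.552, -0.009], [-0.322, 0.499, -0.804], [0.449, -0.668, -0.594]], 't': [0.434, 0.308, 1.465]}
{'clock': 0.1, 'qpos': array([-1.20976415e-01,  2.76521874e-01,  1.50600240e+00,  1.04775029e-06,
        1.36071574e+00, -1.20973113e-01]), 'qd': array([ 1.11475810e-03, -1.63333361e-03, -3.68616757e-03,  3.41245818e-04,
       -4.64557864e-05, -1.26295203e-03]), 'effort': array([ 1.55745878e-03, -4.17697620e+01, -2.46405226e+01, -1.74112388e-04,
        5.80947395e-03,  2.85749664e-07]), 'position': array([5.74538371e-01, 6.46606420e-05, 2.38533489e-01]), 'ee_rot': array([-6.48777666e-04,  7.07107786e-01,  7.07105296e-01, -5.07483116e-04]), 'contact_force': array([ 0.50099628,  0.1671776 , -0.33751464]), 'moment': array([-0.01011269,  0.01981234, -0.01868013]), 'gripper_force': 0.0, 'width': 0.08507866535468218}
{'fx': 306.85870591599894, 'fy': 306.85870591599894, 'cx': 280.7861081259114, 'cy': 209.65205248106165, 'dist': array([0.00591866, 0.        , 0.        , 0.        , 0.        ]), 'tool_from_camera': array([[ 4.94204116e-04, -9.59800241e-01, -2.80683545e-01,
         7.08593714e-02],
       [ 9.99998912e-01,  8.64507604e-04, -1.19547809e-03,
        -5.32083338e-04],
       [ 1.39007322e-03, -2.80682649e-01,  9.59799624e-01,
        -1.34827241e-01],
       [ 0.00000000e+00,  0.00000000e+00,  0.00000000e+00,
         1.00000000e+00]])}
```

View pics/scene0.png

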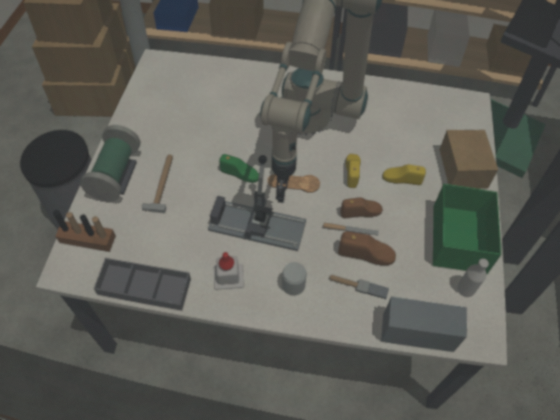

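View pics/side0.png

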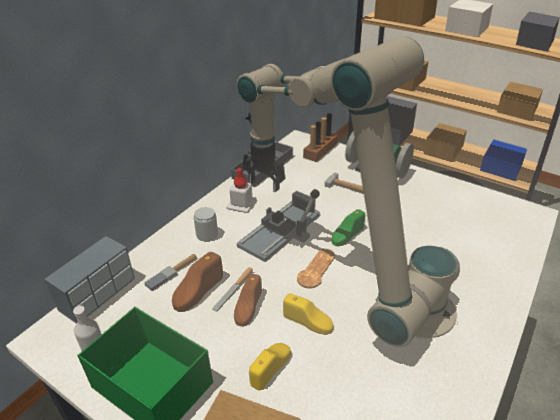

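The scene picture shows the jig at about (215–305, 200–240), with the heel stop at the left (217,210). The brown lasts are at (361,208), small, and (367,248), large. The rasp lies between them at (350,229). Yellow look-alikes are at (353,168) and (405,174), and a green one at (238,168). The smaller brown one fits "shorter wooden last". I'll confirm that in an enlarged crop.

```bash
cat > h.py <<'E'
from rig import manip
import cv2,numpy as np
from scipy.spatial.transform import Rotation as Ro
def cam(n,s=None):
    p=manip.camera_params(n);K=np.array([[p["fx"],0,p["cx"]],[0,p["fy"],p["cy"]],[0,0,1]])
    if n=="wrist":
        s=s or manip.get_state();q=np.array(s["ee_rot"]);T=np.eye(4)
        T[:3,:3]=Ro.from_quat(q,scalar_first=True).as_matrix();T[:3,3]=s["position"]
        W=np.linalg.inv(T@p["tool_from_camera"]);R,t=W[:3,:3],W[:3,3]
    else: R,t=np.array(p["R"]),np.array(p["t"])
    return K,np.array(p["dist"]),R,t
def px2w(C,uv,z):
    K,d,R,t=C;r=cv2.undistortPoints(np.array(uv,float).reshape(-1,1,2),K,d).reshape(-1,2)
    r=np.c_[r,np.ones(len(r))]@R;c=-R.T@t
    return c+r*((np.broadcast_to(z,len(r))-c[2])/r[:,2])[:,None]
def w2px(C,X):
    K,d,R,t=C;return cv2.projectPoints(np.array(X,float).reshape(-1,3),cv2.Rodrigues(R)[0],t,K,d)[0].reshape(-1,2)
def jig2w(o,yaw,P):  # yaw = rotation of jig about z
    return Ro.from_euler("z",yaw).apply(np.array(P,float).reshape(-1,3))+np.r_[o,0]
E
python3 - <<'E'
from h import *
im=cv2.imread("pics/scene0.png")
c=im[140:285,195:415];cv2.imwrite("pics/c1.png",cv2.resize(c,(792,522),interpolation=cv2.INTER_CUBIC))
C=cam("scene")
print(px2w(C,[(210,227),(300,246),(305,228)],0.01).round(3))
print(px2w(C,[(342,208),(382,208),(339,248),(395,255)],0.02).round(3))
s=manip.get_state();cv2.imwrite("pics/w1.png",cv2.cvtColor(manip.get_image("wrist"),cv2.COLOR_RGB2BGR))
E
```

```text
[[ 0.613 -0.248  0.01 ]
 [ 0.633  0.079  0.01 ]
 [ 0.557  0.085  0.01 ]]
[[0.455 0.206 0.02 ]
 [0.429 0.351 0.02 ]
 [0.623 0.213 0.02 ]
 [0.618 0.409 0.02 ]]
```

View pics/c1.png

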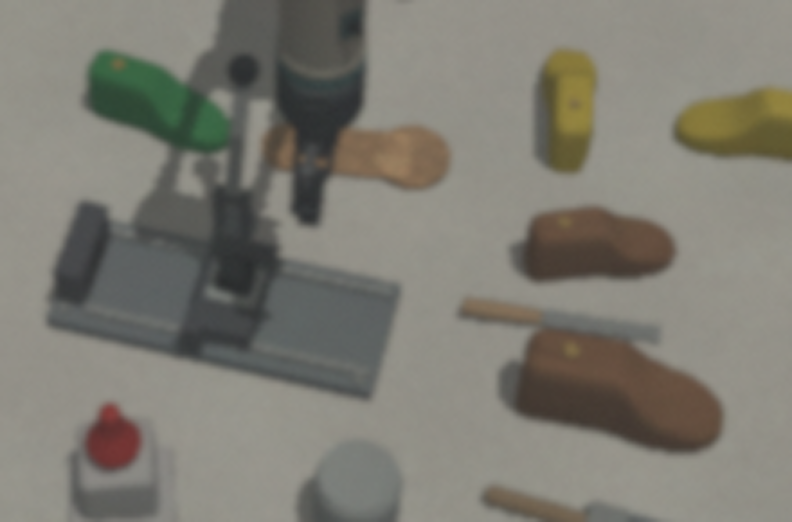

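View pics/w1.png

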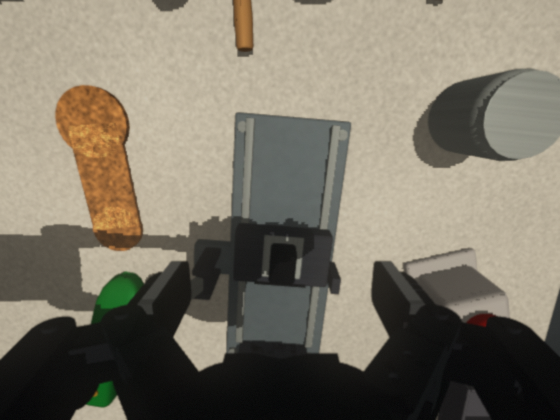

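The crop confirms the small brown last at c1 (527–675, 207–280). It has its tall heel on the left and toe on the right, and measures about 147 mm against about 196 mm for the long one. The wrist picture shows the jig with its far corners at (236,114) and (350,123), the slider at (238–331, 228–282), and the release at about (283,262). Next I fit the jig pose and the last pose.

```bash
cat > fit.py <<'E'
from h import *
from scipy.optimize import least_squares
W=cam("wrist");S=cam("scene")
f=lambda u,v:(195+u/3.6,140+v/3.6)
obs=[(W,(236,114),(-.065,.17,.02)),(W,(350,123),(.065,.17,.02)),(S,f(50,318),(.065,-.16,.02)),(S,f(371,391),(.065,.17,.02)),(S,f(400,284),(-.065,.17,.02))]
def r(p):return np.concatenate([w2px(C,jig2w(p[:2],p[2],P))[0]-uv for C,uv,P in obs])
s=least_squares(r,[.59,-.08,-.05],loss="soft_l1");print(s.x.round(4),s.fun.round(1))
j=s.x
def injig(C,uv,z):
    w=px2w(C,uv,z)-np.r_[j[:2],0];return Ro.from_euler("z",-j[2]).apply(w).round(3)
print("slider top far/near (y val)",injig(W,[(238,228),(331,233),(331,282),(238,280)],.054))
print("release",injig(W,[(272,246),(295,246),(283,278)],.086),"edges",injig(W,[(228,345),(321,340)],.02))
# last: heel/toe ends on scene, top of rear block corners z=.078
print("last top block",px2w(S,[f(527,214),f(580,207),f(533,247),f(600,245),f(565,222)],.078).round(3))
print("sole",px2w(S,[f(529,281),f(675,245),f(640,276),f(600,275)],.005).round(3), px2w(S,[f(675,245)],.015).round(3))
print("knob",w2px(S,jig2w(j[:2],j[2],[(-.085-.15*np.sin(.35),-.01,.072+.15*np.cos(.35))]))[0], f(243,70))
E
python3 fit.py
```

```text
[ 0.5742 -0.0967 -0.0756] [-1.7 -0.6  1.7 -0.2 -3.6 -0.1 -1.8  0.1 -1.6 -0.8]
slider top far/near (y val) [[-0.052  0.049  0.054]
 [ 0.051  0.051  0.054]
 [ 0.059 -0.009  0.054]
 [-0.049 -0.015  0.054]]
release [[-0.013  0.044  0.086]
 [ 0.01   0.046  0.086]
 [ 0.001  0.009  0.086]] edges [[-0.063 -0.135  0.02 ]
 [ 0.063 -0.117  0.02 ]]
last top block [[0.459 0.198 0.078]
 [0.441 0.249 0.078]
 [0.497 0.208 0.078]
 [0.483 0.272 0.078]
 [0.462 0.236 0.078]]
sole [[0.489 0.211 0.005]
 [0.419 0.355 0.005]
 [0.463 0.322 0.005]
 [0.469 0.281 0.005]] [[0.426 0.353 0.015]]
knob [260.28763444 159.09753147] (262.5, 159.44444444444446)
```

The jig fit is good: the knob reprojects within 2.5 px and the slider width comes out at about 105 mm. The slider value is about 0.038, and the release is at about jig (0, 0.027). I'll move above the release.

{"fn": "move_arm", "kwargs": {"deltas": [[[-0.0625, 0.0015, 0.04, 0.036, -1], [-0.088, 0.0015, 0.08, 0.036, -1], [-0.088, 0.0015, 0.12, 0.036, -1], [-0.088, 0.0015, 0.12, 0.036, -1], [-0.088, 0.0015, 0.12, 0.036, -1]]]}}

```text
clock: 0.65
position: [0.5761, -0.0702, 0.1433]
ee_rot: [-0.001, 0.733, 0.68, -0.0]
contact_force: [-0.5, 0.2, 0.2]
width: 0.0851
gripper_force: 0.0
```

```bash
python3 - <<'E'
from h import *
s=manip.get_state();print(s["clock"],s["position"],s["ee_rot"],s["contact_force"])
im=cv2.cvtColor(manip.get_image("wrist"),cv2.COLOR_RGB2BGR);C=cam("wrist",s)
P=[(x,.026+y,.086) for x in(-.014,.014) for y in(-.018,.018)]
for p in w2px(C,jig2w([.5742,-.0967],-.0756,P)): cv2.circle(im,tuple(int(v) for v in p),3,(0,0,255),1)
cv2.imwrite("pics/w2.png",im)
E
```

```text
0.65 [ 0.57614564 -0.07023987  0.14328995] [-5.32386104e-04  7.33280206e-01  6.79926334e-01 -1.87960072e-04] [-0.53722791  0.24809686  0.1603402 ]
```

View pics/w2.png

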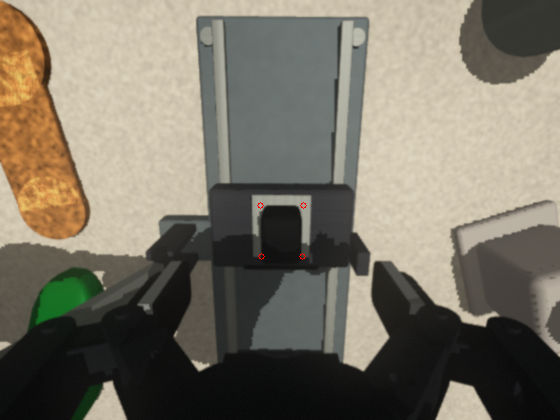

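The marks of the predicted release top land on the black block (261–302, 205–257). Next I go down and pinch.

{"fn": "move_arm", "kwargs": {"deltas": [[[0, 0, 0.045, 0, -1], [0, 0, 0.085, 0, -1], [0, 0, 0.085, 0, 0], [0, 0, 0.085, 0, 1], [0, 0, 0.085, 0, 1], [0, 0, 0.085, 0, 1], [0, 0, 0.085, 0, 1], [0, 0, 0.085, 0, 1], [0, 0, 0.085, 0, 1], [0, 0, 0.085, 0, 1]]], "squeeze": 60}}

```text
clock: 1.7
position: [0.5763, -0.0704, 0.0778]
ee_rot: [0.001, 0.733, 0.68, 0.0]
contact_force: [-3.2, 0.4, 8.2]
width: 0.0266
gripper_force: 64.6
```

{"fn": "move_arm", "kwargs": {"deltas": [[[0, 0, 0.005, 0, 1], [0, 0, 0.01, 0, 1], [0, 0, 0.014, 0, 1], [0, 0, 0.014, 0, 1], [0, 0, 0.014, 0, 1]]]}}

```text
clock: 2.2
position: [0.5763, -0.0705, 0.0673]
ee_rot: [0.001, 0.733, 0.68, 0.0]
contact_force: [-4.9, 0.7, 12.6]
width: 0.0264
gripper_force: 65.3
```

{"fn": "move_arm", "kwargs": {"deltas": [[[0.01, 0, 0, 0, 1], [0.025, 0, 0, 0, 1], [0.045, 0, 0, 0, 1], [0.065, 0, 0, 0, 1], [0.085, 0, 0, 0, 1], [0.1, 0, 0, 0, 1], [0.11, 0, 0, 0, 1], [0.11, 0, 0, 0, 1], [0.11, 0, 0, 0, 1]]]}}

```text
clock: 3.1
position: [0.5836, 0.0182, 0.0675]
ee_rot: [0.001, 0.733, 0.68, 0.001]
contact_force: [-3.7, 1.1, 12.5]
width: 0.0264
gripper_force: 65.2
```

{"fn": "move_arm", "kwargs": {"deltas": [[[0, 0, -0.005, 0, 1], [0, 0, -0.01, 0, 1], [0, 0, -0.014, 0, 1], [0, 0, -0.014, 0, 1], [0, 0, -0.014, 0, -1], [0, 0, -0.014, 0, -1], [0, 0, -0.014, 0, -1], [0, 0, -0.014, 0, -1], [0, 0, -0.05, 0, -1], [0, 0, -0.1, 0, -1], [0, 0, -0.16, 0, -1], [0, 0, -0.22, 0, -1]]]}}

```text
clock: 4.3
position: [0.5824, 0.0173, 0.2412]
ee_rot: [-0.0, 0.733, 0.68, -0.0]
contact_force: [1.9, 0.3, -0.6]
width: 0.0857
gripper_force: 0.0
```

{"fn": "move_arm", "kwargs": {"deltas": [[[0.05, -0.035, 0, -0.05, -1], [0.1, -0.07, 0, -0.1, -1], [0.15, -0.1, 0, -0.15, -1], [0.2, -0.135, 0, -0.175, -1], [0.238, -0.165, 0, -0.175, -1], [0.238, -0.165, 0, -0.175, -1], [0.238, -0.165, 0, -0.175, -1], [0.238, -0.165, 0, -0.175, -1]]]}}

```text
clock: 5.1
position: [0.4663, 0.2164, 0.24]
ee_rot: [0.0, 0.597, 0.802, -0.0]
contact_force: [-0.4, -0.6, -0.0]
width: 0.0855
gripper_force: 0.0
```

```bash
python3 - <<'E'
from h import *
s=manip.get_state();print(s["clock"],s["position"],s["ee_rot"])
im=cv2.cvtColor(manip.get_image("wrist"),cv2.COLOR_RGB2BGR)
cv2.imwrite("pics/w3.png",im)
E
```

```text
5.1 [0.46626248 0.21639921 0.24001582] [ 4.33509217e-04  5.97311056e-01  8.02009534e-01 -1.45323898e-04]
```

View pics/w3.png

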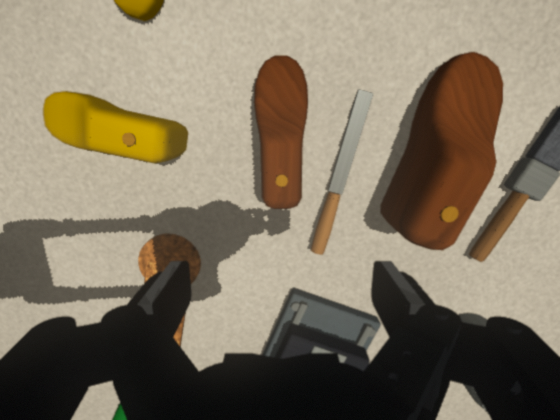

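The short last shows with its heel at (282,207), brass pin at (282,181) and toe at (281,57). Its block sides are at about columns 262 and 301, and it is already parallel to the tool's x axis.

```bash
python3 - <<'E'
from h import *
s=manip.get_state();C=cam("wrist",s);Rt=Ro.from_quat(s["ee_rot"],scalar_first=True)
def tool(uv,z): return Rt.inv().apply(px2w(C,uv,z)-s["position"]).round(4)
print("toe z.01",tool([(281,57)],.01),"toe z.02",tool([(281,57)],.02),"heel top z.078",tool([(282,207)],.078))
print("pin",tool([(282,181)],.078),"sides",tool([(262,195),(301,195),(261,170),(302,170)],.078))
print("forefoot",tool([(256,95),(307,95)],.03))
E
```

```text
toe z.01 [[ 0.1362 -0.0009  0.2299]] toe z.02 [[ 0.1344 -0.0009  0.2199]] heel top z.078 [[-0.0129  0.0002  0.162 ]]
pin [[0.0136 0.0002 0.162 ]] sides [[-0.0005 -0.0197  0.162 ]
 [-0.0005  0.0191  0.162 ]
 [ 0.0245 -0.0202  0.162 ]
 [ 0.0245  0.0196  0.162 ]]
forefoot [[ 0.0963 -0.0272  0.2099]
 [ 0.0963  0.0265  0.2099]]
```

Sizes check: forefoot 54 mm against 58, length consistent. The grip point is at tool x +0.018. I'll descend and grip.

{"fn": "move_arm", "kwargs": {"deltas": [[[0.0225, 0, 0.06, 0, -1], [0.0225, 0, 0.12, 0, -1], [0.0225, 0, 0.18, 0, -1], [0.0225, 0, 0.235, 0, -1], [0.0225, 0, 0.235, 0, -0.5], [0.0225, 0, 0.235, 0, 0], [0.0225, 0, 0.235, 0, 1], [0.0225, 0, 0.235, 0, 1], [0.0225, 0, 0.235, 0, 1], [0.0225, 0, 0.235, 0, 1]]], "squeeze": 50}}

```text
clock: 6.15
position: [0.4626, 0.2346, 0.0546]
ee_rot: [0.002, 0.597, 0.802, 0.002]
contact_force: [0.6, -2.7, 6.3]
width: 0.0415
gripper_force: 51.9
```

{"fn": "move_arm", "kwargs": {"deltas": [[[0, 0, -0.03, 0, 1], [0, 0, -0.08, 0, 1], [0, 0, -0.14, 0, 1], [0, 0, -0.19, 0, 1], [0, 0, -0.19, 0, 1], [0, 0, -0.19, 0, 1]]]}}

```text
clock: 6.75
position: [0.4601, 0.2344, 0.2049]
ee_rot: [0.001, 0.597, 0.802, 0.001]
contact_force: [-0.2, 0.2, -5.1]
width: 0.0415
gripper_force: 52.1
```

```bash
python3 - <<'E'
from h import *
s=manip.get_state();print(s["clock"],s["position"],s["ee_rot"],s["contact_force"],s["width"])
im=cv2.cvtColor(manip.get_image("wrist"),cv2.COLOR_RGB2BGR)
cv2.imwrite("pics/w4.png",im)
o=[.5742,-.0967];w=jig2w(o,-.0756,[(0,-.0815,0),(0,.1,0)])
print(w)
Rt=Ro.from_quat(s["ee_rot"],scalar_first=True)
print("tool shift to place (norm)",Rt.inv().apply(w[0]-s["position"])/.8)
E
```

```text
6.75 [0.46014691 0.23442247 0.2048817 ] [5.08258732e-04 5.96962155e-01 8.02268884e-01 7.51772837e-04] [-0.19106722  0.22797142 -5.14067686] 0.041520991937820426
[[ 0.56804447 -0.17796721  0.        ]
 [ 0.5817528   0.00301437  0.        ]]
tool shift to place (norm) [-0.53252477 -0.01936219  0.25602375]
```

View pics/w4.png

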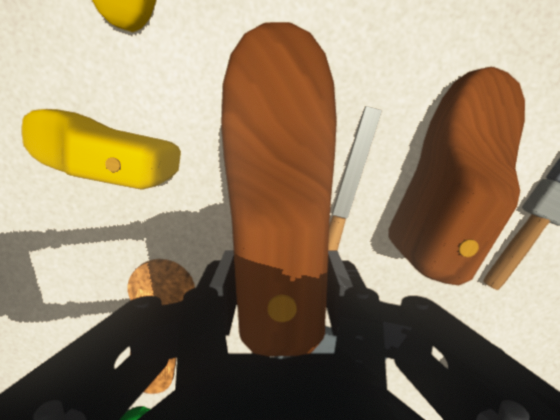

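The last is held straight, with its toe at (279,22), heel at about (282,353) and sides symmetric about the tool's axis.

```bash
python3 - <<'E'
from h import *
s=manip.get_state();C=cam("wrist",s);Rt=Ro.from_quat(s["ee_rot"],scalar_first=True)
f=lambda uv,tz:Rt.inv().apply(px2w(C,uv,s["position"][2]-tz)-s["position"]).round(4)
print("toe",f([(279,22)],.045),f([(279,22)],.035),"heel top",f([(282,353)],-.0234),"pin",f([(282,308)],-.0234))
E
```

```text
toe [[ 0.1196 -0.0018  0.045 ]] [[ 0.1169 -0.0018  0.035 ]] heel top [[-0.0268 -0.0002 -0.0234]] pin [[-0.0042 -0.0003 -0.0234]]
```

{"fn": "move_arm", "kwargs": {"deltas": [[[-0.03, 0.02, 0, 0.0, 1], [-0.075, 0.035, 0, 0.02, 1], [-0.12, 0.045, 0, 0.06, 1], [-0.165, 0.045, 0, 0.1, 1], [-0.21, 0.045, 0, 0.14, 1], [-0.255, 0.045, 0, 0.175, 1], [-0.3, 0.045, 0, 0.175, 1], [-0.345, 0.045, 0, 0.175, 1], [-0.39, 0.036, 0, 0.175, 1], [-0.435, 0.018, 0, 0.175, 1], [-0.48, 0.001, 0, 0.175, 1], [-0.51, -0.01, 0, 0.175, 1]]]}}

```text
clock: 8.0
position: [0.568, -0.1609, 0.2009]
ee_rot: [-0.002, 0.734, 0.679, -0.002]
contact_force: [0.5, -0.0, -3.4]
width: 0.0412
gripper_force: 52.2
```

```bash
cat > st.py <<'E'
from h import *
s=manip.get_state();R=Ro.from_quat(s["ee_rot"],scalar_first=True).as_matrix()
p=Ro.from_euler("z",.0756).apply(s["position"]-np.r_[.5742,-.0967,0])
print(s["clock"],"tcp in jig",p.round(4),"tool x yaw vs jig y",(np.arctan2(R[1,0],R[0,0])-np.pi/2+.0756).round(4),s["contact_force"].round(1),s["width"])
E
python3 st.py
```

```text
8.0 tcp in jig [-0.0014 -0.0645  0.2009] tool x yaw vs jig y -0.0013 [ 0.5 -0.  -3.4] 0.04117042687050518
```

{"fn": "move_arm", "kwargs": {"deltas": [[[-0.0225, 0.0017, 0, 0, 1], [-0.0225, 0.0017, 0.03, 0, 1], [-0.0225, 0.0017, 0.07, 0, 1], [-0.0225, 0.0017, 0.11, 0, 1], [-0.0225, 0.0017, 0.135, 0, 1], [-0.0225, 0.0017, 0.145, 0, 1], [-0.0225, 0.0017, 0.145, 0, 1], [-0.0225, 0.0017, 0.145, 0, 1]]]}}

```text
clock: 8.8
position: [0.5705, -0.1768, 0.0885]
ee_rot: [0.0, 0.733, 0.68, 0.0]
contact_force: [0.2, -0.3, -3.1]
width: 0.0412
gripper_force: 52.2
```

```bash
python3 st.py;python3 - <<'E'
from h import *
cv2.imwrite("pics/w5.png",cv2.cvtColor(manip.get_image("wrist"),cv2.COLOR_RGB2BGR))
E
```

```text
8.8 tcp in jig [ 0.0023 -0.0801  0.0885] tool x yaw vs jig y 0.0005 [ 0.2 -0.3 -3.1] 0.04120305821028542
```

View pics/w5.png

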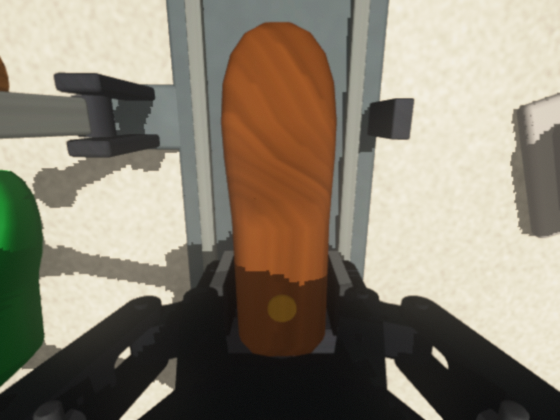

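The last is centred between the rails (rails at about 203 and 352, last axis at 279). I'll lower it and check the force.

{"fn": "move_arm", "kwargs": {"deltas": [[[-0.004, -0.002, 0.006, 0, 1], [-0.004, -0.002, 0.012, 0, 1], [-0.004, -0.002, 0.016, 0, 1], [-0.004, -0.002, 0.0185, 0, 1], [-0.004, -0.002, 0.0185, 0, 1], [-0.004, -0.002, 0.0185, 0, 1]]]}}

```text
clock: 9.45
position: [0.5679, -0.18, 0.0747]
ee_rot: [0.0, 0.733, 0.68, 0.0]
contact_force: [-2.2, 0.5, 5.7]
width: 0.0413
gripper_force: 53.1
```

```bash
python3 st.py
```

```text
9.45 tcp in jig [ 0.     -0.0836  0.0747] tool x yaw vs jig y 0.0001 [-2.2  0.5  5.7] 0.041267143474052095
```

{"fn": "move_arm", "kwargs": {"deltas": [[[0, 0, 0, 0, -1], [0, 0, 0, 0, -1], [0, 0, 0, 0, -1], [0, 0, 0, 0, -1], [0, 0, -0.04, 0, -1], [0, 0, -0.09, 0, -1], [0.05, 0, -0.12, 0, -1], [0.1, 0, -0.12, 0, -1], [0.15, 0, -0.12, 0, -1], [0.2, 0, -0.12, 0, -1], [0.248, 0, -0.12, 0, -1], [0.248, 0, -0.12, 0, -1]]]}}

```text
clock: 10.65
position: [0.5829, 0.0225, 0.1693]
ee_rot: [-0.001, 0.732, 0.682, 0.001]
contact_force: [0.1, -1.1, -0.0]
width: 0.0851
gripper_force: 0.0
```

```bash
python3 - <<'E'
from h import *
s=manip.get_state();C=cam("wrist",s)
im=cv2.cvtColor(manip.get_image("wrist"),cv2.COLOR_RGB2BGR)
P=[(x,.1145+y,.086) for x in(-.014,.014) for y in(-.018,.018)]
for p in w2px(C,jig2w([.5742,-.0967],-.0756,P)): cv2.circle(im,tuple(int(v) for v in p),3,(0,0,255),1)
for p in w2px(C,jig2w([.5742,-.0967],-.0756,[(0,.03,.03)])): cv2.circle(im,tuple(int(v) for v in p),3,(0,255,0),1)
cv2.imwrite("pics/w6.png",im)
E
python3 st.py
```

```text
10.7 tcp in jig [-1.000e-04  1.171e-01  1.693e-01] tool x yaw vs jig y 0.004 [-0.3 -0.7 -0.7] 0.08536635951883186
```

View pics/w6.png

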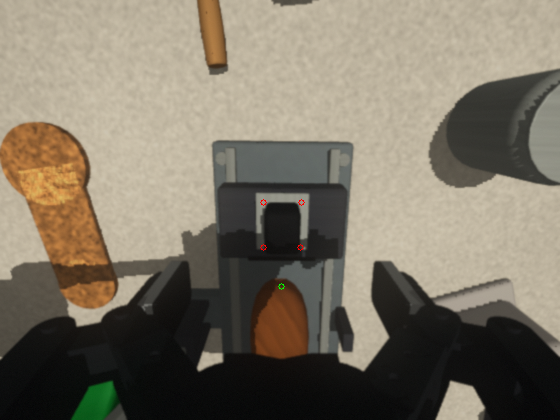

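{"fn": "move_arm", "kwargs": {"deltas": [[[0, 0, 0.05, 0, -1], [0, 0, 0.1, 0, -1], [0, 0, 0.118, 0, -1], [0, 0, 0.118, 0, 0], [0, 0, 0.118, 0, 1], [0, 0, 0.118, 0, 1], [0, 0, 0.118, 0, 1], [0, 0, 0.118, 0, 1], [0, 0, 0.118, 0, 1], [0, 0, 0.123, 0, 1], [0, 0, 0.128, 0, 1], [0, 0, 0.132, 0, 1]]], "squeeze": 60}}

```text
clock: 11.9
position: [0.5835, 0.0176, 0.066]
ee_rot: [0.001, 0.733, 0.68, 0.001]
contact_force: [-3.8, -0.6, 11.4]
width: 0.0268
gripper_force: 65.2
```

```bash
python3 st.py
```

```text
11.9 tcp in jig [0.0007 0.1147 0.066 ] tool x yaw vs jig y 0.0004 [-3.8 -0.6 11.4] 0.026751548354721565
```

{"fn": "move_arm", "kwargs": {"deltas": [[[-0.008, 0, 0, 0, 1], [-0.02, 0, 0, 0, 1], [-0.032, 0, 0, 0, 1], [-0.042, 0, 0, 0, 1], [-0.048, 0, 0, 0, 1], [-0.052, 0, 0, 0, 1], [-0.055, 0, 0, 0, 1], [-0.058, 0, 0, 0, 1], [-0.058, 0, 0, 0, 1]]]}}

```text
clock: 12.8
position: [0.5803, -0.0215, 0.0662]
ee_rot: [-0.003, 0.735, 0.678, 0.005]
contact_force: [-1.7, 19.3, 12.0]
width: 0.0266
gripper_force: 65.2
```

```bash
python3 st.py
```

```text
12.8 tcp in jig [0.0004 0.0754 0.0662] tool x yaw vs jig y -0.0038 [-1.7 19.3 12. ] 0.02662402429288065
```

{"fn": "move_arm", "kwargs": {"deltas": [[[-0.003, 0, 0, 0, 1], [-0.005, 0, 0, 0, 1], [-0.005, 0, 0, 0, 1]]]}}

```text
clock: 13.1
position: [0.5803, -0.0219, 0.0662]
ee_rot: [-0.005, 0.735, 0.678, 0.008]
contact_force: [0.3, 29.6, 11.3]
width: 0.0264
gripper_force: 65.2
```

```bash
python3 st.py
```

```text
13.1 tcp in jig [0.0004 0.0751 0.0662] tool x yaw vs jig y -0.0054 [ 0.3 29.6 11.3] 0.026429905538503096
```

Rigid: 10 N more moves it only 0.3 mm, so the last is clamped against the stop. I'll ease the push, let the release up and open.

{"fn": "move_arm", "kwargs": {"deltas": [[[0.004, 0, 0, 0, 1], [0.0075, 0, 0, 0, 1], [0.0075, 0, -0.005, 0, 1], [0.0075, 0, -0.01, 0, 1], [0.0075, 0, -0.014, 0, 1], [0.0075, 0, -0.014, 0, 1], [0.0075, 0, -0.014, 0, -1], [0.0075, 0, -0.014, 0, -1], [0.0075, 0, -0.014, 0, -1], [0.0075, 0, -0.014, 0, -1]]]}}

```text
clock: 14.1
position: [0.5797, -0.0267, 0.0749]
ee_rot: [0.0, 0.733, 0.68, -0.0]
contact_force: [0.4, -0.1, -0.4]
width: 0.0826
gripper_force: 0.0
```

{"fn": "move_arm", "kwargs": {"deltas": [[[0, 0, -0.05, 0, -1], [0, 0, -0.1, 0, -1], [0, 0, -0.16, 0, -1], [0, 0, -0.2, 0, -1], [-0.03, 0, -0.2, 0, -1], [-0.06, 0, -0.2, 0, -1], [-0.06, 0, -0.2, 0, -1], [-0.06, 0, -0.2, 0, -1]]]}}

```text
clock: 14.9
position: [0.5758, -0.0745, 0.2347]
ee_rot: [-0.0, 0.734, 0.679, 0.0]
contact_force: [-0.5, -0.0, 0.1]
width: 0.0853
gripper_force: 0.0
```

```bash
python3 - <<'E'
from h import *
s=manip.get_state()
im=cv2.cvtColor(manip.get_image("wrist"),cv2.COLOR_RGB2BGR)
np.save("s7.npy",np.r_[s["position"],s["ee_rot"]])
sc=cv2.cvtColor(manip.get_image("scene"),cv2.COLOR_RGB2BGR)
cv2.imwrite("pics/w7.png",im);cv2.imwrite("pics/sc7.png",sc)
a=cv2.resize(im[40:340,170:390],(440,600),interpolation=cv2.INTER_CUBIC)
b=cv2.resize(sc[195:255,200:312],None,fx=3.2,fy=3.2,interpolation=cv2.INTER_CUBIC)
o=np.zeros((600,800,3),np.uint8);o[:,:440]=a;o[:b.shape[0],441:441+b.shape[1]]=b[:,:359];cv2.imwrite("pics/comp.png",o)
E
python3 st.py
```

```text
15.0 tcp in jig [-1.000e-04  2.310e-02  2.346e-01] tool x yaw vs jig y 0.0001 [-0.9 -0.2  0.2] 0.08547946599078511
```

View pics/comp.png

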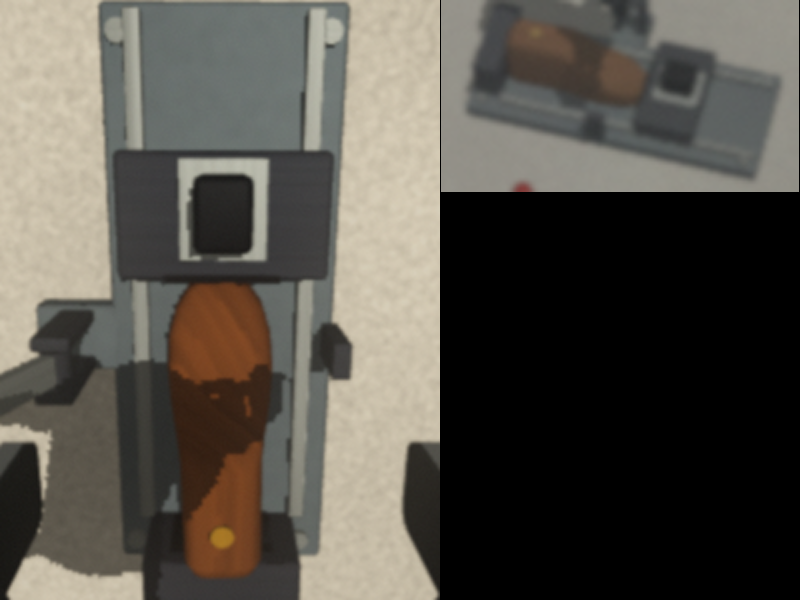

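The composite shows the last with its toe touching the slider face (row 278) and its heel at the heel stop. I'll check the slider position relative to both bed ends.

```bash
python3 - <<'E'
from h import *
a=np.load("s7.npy");C=cam("wrist",dict(position=a[:3],ee_rot=a[3:]))
g=lambda u,v:(170+u/2,40+v/2)
def J(uv,z):return Ro.from_euler("z",.0756).apply(px2w(C,uv,z)-np.r_[.5742,-.0967,0]).round(4)
print("bed far",J([g(100,3),g(348,3)],.02),"near",J([g(124,553),g(319,553)],.02))
print("slider far",J([g(114,152),g(332,152)],.054),"near",J([g(118,277),g(328,277)],.054))
print("release",J([g(193,176),g(252,176),g(195,252),g(250,252)],.086))
print("heelstop front top",J([g(150,514),g(296,514)],.075),"rest post",J([g(335,375)],.064),"last toe",J([g(222,283)],.03),"heel",J([g(222,577)],.098),"pin",J([g(222,538)],.098))
E
```

```text
bed far [[-0.0631  0.1699  0.02  ]
 [ 0.0636  0.1698  0.02  ]] near [[-0.0657 -0.156   0.02  ]
 [ 0.063  -0.1559  0.02  ]]
slider far [[-0.0539  0.0968  0.054 ]
 [ 0.0533  0.0967  0.054 ]] near [[-0.0549  0.0347  0.054 ]
 [ 0.0543  0.0346  0.054 ]]
release [[-0.0137  0.0862  0.086 ]
 [ 0.0127  0.0861  0.086 ]
 [-0.0132  0.0522  0.086 ]
 [ 0.0122  0.0522  0.086 ]]
heelstop front top [[-0.0401 -0.0922  0.075 ]
 [ 0.0394 -0.0922  0.075 ]] rest post [[ 0.0588 -0.0158  0.064 ]] last toe [[-0.0008  0.0268  0.03  ]] heel [[-0.0009 -0.1148  0.098 ]] pin [[-0.0008 -0.0916  0.098 ]]
```

The slider face is at y≈0.032, which gives a value of about 0.082, under 0.087. The release is up and there are no forces. Next is the keeper: go over it with closed fingers, come down behind the knob, and push it past upright.

{"fn": "move_arm", "kwargs": {"deltas": [[[0, 0, -0.06, 0, 1], [0, 0, -0.12, 0, 1], [-0.02, -0.05, -0.12, 0, 1], [-0.041, -0.1, -0.12, 0, 1], [-0.041, -0.15, -0.12, 0, 1], [-0.041, -0.2, -0.12, 0, 1], [-0.041, -0.25, -0.12, 0, 1], [-0.041, -0.2625, -0.12, 0, 1], [-0.041, -0.2625, -0.12, 0, 1], [-0.041, -0.2625, -0.12, 0, 1]]]}}

```text
clock: 16.0
position: [0.3652, -0.091, 0.3311]
ee_rot: [0.001, 0.733, 0.68, 0.001]
contact_force: [0.1, 0.1, 0.0]
width: -0.0004
gripper_force: 0.0
```

```bash
python3 st.py
```

```text
16.0 tcp in jig [-0.2088 -0.0101  0.3311] tool x yaw vs jig y 0.0007 [0.1 0.1 0. ] -0.00036243438947684354
```

Down 0.131, then push +x by 0.14, slowly.

{"fn": "move_arm", "kwargs": {"deltas": [[[0, 0, 0.06, 0, 1], [0, 0, 0.12, 0, 1], [0, 0, 0.164, 0, 1], [0, 0, 0.164, 0, 1], [0, 0.03, 0.164, 0, 1], [0, 0.045, 0.164, 0, 1], [0, 0.06, 0.164, 0, 1], [0, 0.075, 0.164, 0, 1], [0, 0.09, 0.164, 0, 1], [0, 0.105, 0.164, 0, 1], [0, 0.12, 0.164, 0, 1], [0, 0.135, 0.164, 0, 1]]]}}

```text
clock: 17.2
position: [0.4743, -0.0997, 0.2018]
ee_rot: [0.002, 0.733, 0.68, 0.001]
contact_force: [-0.2, 0.7, 4.4]
width: -0.0002
gripper_force: 1.7
```

```bash
python3 st.py
```

```text
17.2 tcp in jig [-0.0994 -0.0106  0.2018] tool x yaw vs jig y 0.0001 [-0.2  0.7  4.4] -0.00017201865085489024
```

{"fn": "move_arm", "kwargs": {"deltas": [[[0, 0.012, 0, 0, 1], [0, 0.025, 0, 0, 1], [0, 0.037, 0, 0, 1], [0, 0.05, 0, 0, 1], [0, 0.05, 0, 0, 1], [0, 0.0, -0.03, 0, 1], [0, -0.05, -0.06, 0, 1], [0, -0.06, -0.1, 0, 1], [0, -0.06, -0.1, 0, 1], [0, -0.06, -0.1, 0, 1], [0, -0.06, -0.1, 0, 1], [0, -0.06, -0.1, 0, 1]]]}}

```text
clock: 18.4
position: [0.4237, -0.0954, 0.2784]
ee_rot: [-0.001, 0.733, 0.68, -0.001]
contact_force: [0.4, 0.2, 0.1]
width: 0.0001
gripper_force: 0.0
```

{"fn": "move_arm", "kwargs": {"deltas": [[[0, 0, 0, 0, 1], [0, 0, 0, 0, 1], [0, 0, 0, 0, 1], [0, 0, 0, 0, 1], [0, 0, 0, 0, 1], [0, 0, 0, 0, 1], [0, 0, 0, 0, 1], [0, 0, 0, 0, 1], [0, 0, 0, 0, 1], [0, 0, 0, 0, 1], [0, 0, 0, 0, 1], [0, 0, 0, 0, 1]]]}}

```text
clock: 19.6
position: [0.424, -0.0956, 0.2797]
ee_rot: [0.0, 0.733, 0.68, 0.0]
contact_force: [0.2, 0.0, -0.1]
width: -0.0001
gripper_force: 0.0
```

```bash
python3 - <<'E'
from h import *
S=cam("scene");sd=cam("side")
for n,C,f in(("scene",S,"pics/scene0.png"),("side",sd,"pics/side0.png")):
    im=cv2.cvtColor(manip.get_image(n),cv2.COLOR_RGB2BGR);cv2.imwrite(f"pics/{n}9.png",im);old=cv2.imread(f)
    for nm,P in(("up",(-.136,-.01,.213)),("down",(.065,-.01,.067))):
        u,v=w2px(C,jig2w([.5742,-.0967],-.0756,[P]))[0].round().astype(int)
        print(n,nm,(u,v),"now",im[v-1:v+2,u-1:u+2].mean((0,1)).round(),"start",old[v-1:v+2,u-1:u+2].mean((0,1)).round())
    # bar profile along level bar
    for x in(-.06,-.03,0,.03):
        u,v=w2px(C,jig2w([.5742,-.0967],-.0756,[(x,-.01,.072)]))[0].round().astype(int);print(x,im[v,u])
E
python3 st.py
```

```text
scene up (np.int64(260), np.int64(159)) now [136. 145. 146.] start [52. 51. 49.]
scene down (np.int64(246), np.int64(230)) now [52. 51. 50.] start [78. 77. 75.]
-0.06 [102 105 102]
-0.03 [103 107 103]
0 [103 107 106]
0.03 [ 94  99 100]
side up (np.int64(315), np.int64(193)) now [211. 224. 229.] start [65. 69. 72.]
side down (np.int64(268), np.int64(207)) now [64. 68. 71.] start [161. 172. 177.]
-0.06 [162 168 168]
-0.03 [164 170 168]
0 [162 170 166]
0.03 [155 161 162]
19.7 tcp in jig [-0.1499 -0.0102  0.2797] tool x yaw vs jig y 0.0002 [ 0.6  0.7 -0.3] 0.00018307054021063127
```

In both views the knob and the bar are now where a level keeper should be, and the knob is gone from its upright place. The arm is clear, so I'm handing in.

```bash
python3 -c "
from rig import manip
print(manip.sign_off())"
```

```text
the job is handed in; nothing more can be done
None
```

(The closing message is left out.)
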